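# Set the photometer's filter turret and take a reading

### The job

On the bench photometer, push the turret's tab round with your fingertips, without gripping it, until it points at the label with three pips, then press the read button right down and let it come up. Do not press the button before the tab points at that label, push gently, and leave the glassware and the other loose things where they are, without lifting or shoving any of them.

Things in the scene. Friction and masses are not known exactly. Their poses are not given: they have to be found in the camera images.
- photometer: bench filter photometer, fixed: flat grey housing 264 mm wide, its front a half-round of 132 mm radius, its back a box reaching 132 mm behind the turret's axis. Its flat top (the deck) is 45 mm above the worktop. Origin on the turret's axis at worktop height; x points to the back of the housing, y to its left, z up
- turret (a joint): angle of the filter turret (low grey knurled hub) about its upright axis, rad: 0 when the tab points to the front of the housing (its -x), positive anticlockwise seen from above (tab towards the housing's -y side); stops at -2.0 and +2.0. No clicks: friction alone holds it, about 1.3 N sideways at the middle of the tab turns it, and it stays where it is left
- tab_pad_left (a point): middle of the 44x19 mm rubber pad on one flank of the turret's tab: the flank on the housing's left (+y) at joint value 0. It is 63 mm from the axis and 60 mm above the worktop, 3.5 mm beside the tab's centre line. The tab is 10 mm wide over the pads, reaches radially from the hub (40 mm radius, top 75 mm above the worktop) out to 90 mm from the axis; its underside is 50 mm, its top 74 mm above the worktop
- tab_pad_right (a point): middle of the same pad on the tab's other flank (towards the housing's -y at joint value 0). Push on the left pad to turn the turret to positive values, on the right pad to turn it to negative ones
- tab_aim (a point): point in the air 22 mm beyond the tab's end, on the tab's centre line, 112 mm from the turret's axis; moves with the turret. It stands over the centre of a label when the tab points exactly at it
- label_3: the label with THREE raised black pips (in a triangle): a metal disc 34 mm across and 3 mm high, fixed on the deck 112 mm from the turret's axis; origin under its centre, on the deck. The four labels sit at turret angles -1.57, -0.785, +0.785 and +1.57 rad; which label is at which of these places changes
- label_1: the label with ONE raised black pip: same disc, 34 mm across, 3 mm high, at another of the four places
- label_2: the label with TWO raised black pips: same disc, 34 mm across, 3 mm high, at another of the four places
- label_4: the label with FOUR raised black pips: same disc, 34 mm across, 3 mm high, at another of the four places
- read_button (a joint): travel of the read button, m: 0 when up, 0.006 fully down; a spring returns it, fully down takes 4 N. It counts as pressed from 0.004
- read_button_top (a point): centre of the top face of the round white read button, 26 mm across, its top 67 mm above the worktop, in a dark ring on the deck behind the turret, 55 mm behind the axis and 68 mm to the right of it (housing's +x and -y); it goes straight down when pressed
- petri_0: round lidded petri dish, 65 mm across and 16 mm high, loose on the photometer's deck behind the turret on the left; origin under its centre
- blue_cap: loose bottle cap, 45 mm across, 20 mm high, on the worktop left of the photometer; origin under its centre
- clip_steel: small steel hose clip, 22x33x9 mm, loose on the worktop left of the photometer; origin under its centre
- flask_50: small conical flask, 51 mm across, 85 mm high, loose on the worktop left of the photometer; origin under its centre
- beaker_tray: small glass beaker, 62 mm across, 60 mm high, loose on the worktop left of the photometer; origin under its centre
- dropper_bottle: amber dropper bottle, 36 mm across, 98 mm high, loose on the worktop left of the photometer; origin under its centre

How it is judged:
By the outcome, as a careful person would: the job done as asked, in the order asked, and still so for the second after the job is handed in, with the robot touching nothing.
It also fails if it takes over 48 s, if anything falls off the work surface, if the arm or the gripper's body presses on something with over 40 N, if the wrist force passes 120 N, or if a joint passes its speed limit or range.

### The arm

A 6-joint arm with a two-finger parallel gripper is mounted at the origin on a cart in front of the work surface, level with it; the furniture and walls round the work are solid. World frame = base frame: x ahead of the robot, y to its left, z up, the work surface at z = 0. Lengths are in m, angles in degrees, forces in N, time in s.
With the tool pointing down it reaches from about 0.25 to 0.775 m from the base axis. Payload 8.9 kg.
Tool frame: the origin (TCP) lies on the front face of the gripper's body, between the roots of the fingers; the fingertips stand 73 mm ahead of it and the grasp point (between the pads) lies 54 mm ahead of it; x points along the fingers, y is the direction in which the jaws open and shut, and the axes are right-handed (so a half turn about x gives the same grasp; the last joint's range is limited). The gripper opens to 85 mm and grips with 20 to 120 N. Pads are 22 mm wide; open, the fingers measure 114 mm over their backs; the gripper's body (76 mm by 85 mm) begins 54 mm behind the grasp point. The pads swing forward as they close: fully open they stand 13 mm farther back than shut.
Start: joints at [58.883, 16.656, -8.789, 64.555, 0, 82.019], TCP at [0.206, 0.483, 0.304] pointing down, gripper open.
Joint ranges: [-144.48, 144.48], [-52.06, 99.96], [-74.48, 78.29], [-112.23, 115.85], [-86.99, 84.42], [-180, 180]. Speed limits (degrees/s): [127.2, 127.2, 159.86, 180, 180, 180].

### API

Orientations are given as [roll, pitch, yaw] about the fixed x, y, z axes, in that order (R = Rz(yaw) Ry(pitch) Rx(roll)).
In Python, from plant import arm, imaging gives the robot as it stands.
- The arm moves only by the tool play_rows, never from a script. Its argument "deltas" is one flat list of numbers, 7 for each row, row after row: the shift along the tool's x, y, z in mm, then the turn, a rotation vector about the tool's x, y, z in rad, then the finger opening in mm, from 0 to 85.4. In form: [tx, ty, tz, ax, ay, az, claw, tx, ty, tz, ax, ay, az, claw, ...]. A call has 1 to 12 rows; each row is the pose to reach, as a shift and turn from the pose commanded when the call began, along the tool's axes at that moment; what a row does not reach only later rows make up. A row lasts 1/12 s, in which the tool goes at most 41.7 mm and 7.16 degrees, less where a joint would pass 70% of its speed; a pose out of reach is approached as far as the arm can. A call with a gripper value outside its range is refused whole. The fingers move at their own pace and stop on an object; "newtons" is the grip in N (left out, the last holds). Time passes only in rows, so rows that repeat a pose let the fingers close. It gives the time, the measured TCP pose, the force and the opening at its end, in the units of the state.
- arm.get_obs(): the state, without advancing time (a new reading comes with each control period).
- imaging.get_image(name): name is "side" or "top" or "wrist"; returns the picture (420x560x3 uint8, red, green, blue); there is no depth.
- imaging.camera_info(name): a dict with "K" (3x3 intrinsics, pixels), "k1" (the pictures are not rectified: a ray, as slopes to the right and down, at radius r is drawn at 1 + k1 r^2 times it, then the intrinsics apply), "R" (3x3) and "t" (3): a world point X has camera coordinates R X + t; the wrist camera has in their place "hand_eye" (4x4, takes a point from camera to tool coordinates, whose origin is the TCP and whose axes are the tool frame's). Camera axes: x right, y down, z forward; pixel columns grow to the right and rows downward; lengths in m; the calibration is good to about 2 mm. A picture is of the moment at which its call begins: read the wrist's pose just before it. camera_info takes no time and is no camera call.
- arm.sign_off(): hands the job in, once; it reports no verdict.
Trained networks look in the newest picture that a camera, given by its name, has taken for a name from the list of things; names that differ only in an ending like _2 or _b are one class to them, and where a whole thing is asked for, a point or a joint stands for the part that bears it (a point fixed in the world has none). Each returns a list of dicts, best first, with "p" (0 to 1); they miss things now and then, are a little off and sometimes report something else, mostly with a low value. They report only what shows in the picture. A call takes as long as a camera call.
- imaging.search_frame(thing, camera): "box" ([centre column, centre row, width, height] in pixels, round what is visible of it).
- imaging.cut_out(thing, camera): "region" (420x560 bool, what is visible of it) and "box" ([centre column, centre row, width, height] in pixels, round what is visible of it).
The state is a dict: "time_s": time; "joint_positions": joint angles; "joint_vel": joint speeds; "effort": joint torques, N m; "tool_pos": TCP position; "orientation": TCP orientation; "force": force on the tool from outside, world axes, zero at the start; "wrist_torque": the same for the moment, N m; "grip_width": finger opening in m.
Only numpy, scipy, OpenCV 4.12 (cv2) and the standard library are available. Lean on these libraries where they do the work, as an engineer would, in place of code of your own. Each camera call takes 0.05 s, during which the arm holds its last target.

## Working session

There is one attempt and no reset: what is moved stays moved. The work goes in short steps, Python scripts to look and compute and a tool call to move; the robot and the scene stay as the last step left them, time stands still between calls to the robot, and variables do not carry over. Pictures are saved under pics/ and viewed, and the job is handed in when it is done.

Besides the shell and the picture viewer there is one more tool, called after "Call:" by a JSON object that holds its "name" and its "arguments", one argument or row to a line. play_rows: Moves the arm, as the interface text tells. Its arguments: {"type":"object","properties":{"deltas":{"type":"array","items":{"type":"number"}},"newtons":{"type":"number"}},"required":["deltas"]}

```bash
ls; mkdir -p pics
python3 - <<'E'
from plant import arm, imaging
import cv2
print(arm.get_obs())
for n in ("side","top","wrist"):
    im=imaging.get_image(n); cv2.imwrite(f"pics/{n}0.png",im[:,:,::-1]); print(n,imaging.camera_info(n))
E
```

```text
pics
{'time_s': 0.0, 'joint_positions': array([ 5.88835692e+01,  1.66882821e+01, -8.82976084e+00,  6.45540281e+01,
       -7.96659734e-04,  8.20213114e+01]), 'joint_vel': array([ 0.00210943,  0.04098946, -0.08490079,  0.04610724, -0.03315044,
       -0.08156094]), 'effort': array([ 5.14587027e-04, -5.37142789e+01,  3.31372547e+01,  1.61349995e-02,
       -4.25584803e-04, -3.40547899e-05]), 'tool_pos': array([0.20610075, 0.48249508, 0.30334662]), 'orientation': array([ -97.34537755,   89.9279246 , -120.48311925]), 'force': array([ 0.1566885 , -0.59691749, -0.49898576]), 'wrist_torque': array([-0.03858591, -0.04940007, -0.02983518]), 'grip_width': 0.08504210251963863}
side {'K': array([[504.33422025,   0.        , 282.73913438],
       [  0.        , 504.33422025, 211.53408417],
       [  0.        ,   0.        ,   1.        ]]), 'k1': -0.1526778821745452, 'R': array([[-0.99910637,  0.0419817 , -0.00489794],
       [ 0.03234545,  0.68484582, -0.72796976],
       [-0.02720707, -0.72747765, -0.68559175]]), 't': array([0.56764195, 0.1806002 , 0.78270748])}
top {'K': array([[457.96287589,
[... 214 characters left out ...]

       [-0.98724697, -0.03420466, -0.15547814],
       [ 0.1562458 , -0.02103301, -0.98749423]]), 't': array([-0.21842126,  0.56303439,  0.8384078 ])}
wrist {'K': array([[363.51396983,   0.        , 278.7963314 ],
       [  0.        , 363.51396983, 204.01933887],
       [  0.        ,   0.        ,   1.        ]]), 'k1': -0.09011759067897761, 'hand_eye': array([[ 4.38206947e-04, -2.71015458e-01,  9.62574896e-01,
        -6.96519855e-02],
       [ 9.99999879e-01,  3.34259079e-04, -3.61132955e-04,
         1.02892489e-03],
       [-2.23876785e-04,  9.62574937e-01,  2.71015572e-01,
        -7.02949448e-02],
       [ 0.00000000e+00,  0.00000000e+00,  0.00000000e+00,
         1.00000000e+00]])}
```

View pics/side0.png

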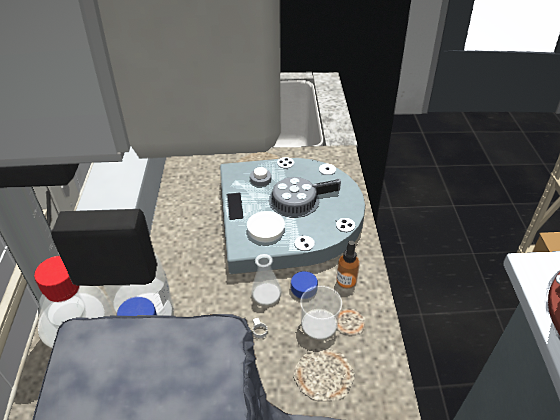

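View pics/top0.png

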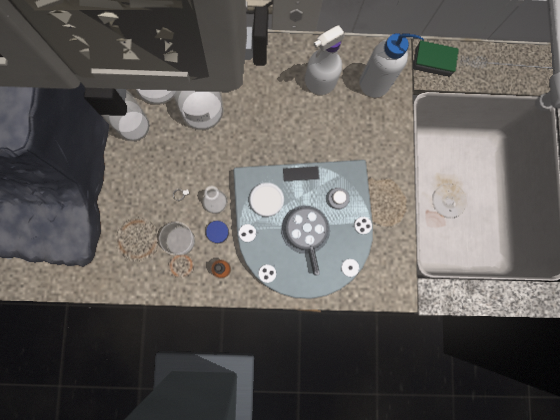

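View pics/wrist0.png

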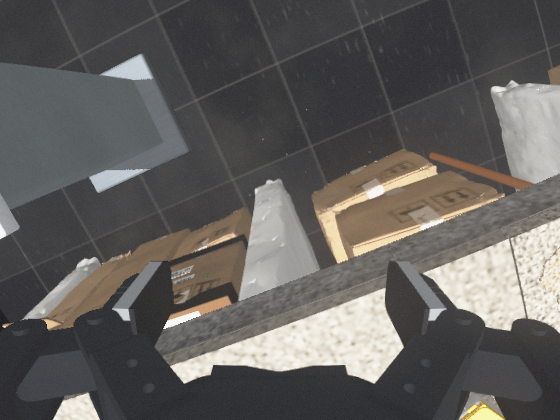

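The side and top views show the photometer, with the hub at top-view pixel (307,229), the tab pointing to about (313,272) and four labels round it. Next I zoom in and fit the pose.

```bash
cat > h.py <<'E'
import numpy as np, cv2
from plant import arm, imaging
def proj(name,X,tcp=None):
    c=imaging.camera_info(name); X=np.atleast_2d(X)
    if name=="wrist":
        from scipy.spatial.transform import Rotation as Ro
        p,o=tcp; Rt=Ro.from_euler('xyz',o,degrees=True).as_matrix()
        H=c["hand_eye"]; Xt=(X-p)@Rt; P=(Xt-H[:3,3])@H[:3,:3]
    else: P=X@np.array(c["R"]).T+c["t"]
    s=P[:,:2]/P[:,2:]; s=s*(1+c["k1"]*(s**2).sum(1,keepdims=True)); K=c["K"]
    return s*[K[0,0],K[1,1]]+[K[0,2],K[1,2]]
def phot(pose,L):  # housing local -> world
    x,y,a=pose; L=np.atleast_2d(L); c,s=np.cos(a),np.sin(a)
    return np.c_[x+c*L[:,0]-s*L[:,1], y+s*L[:,0]+c*L[:,1], L[:,2]]
def at(q,r,z): # turret angle 0 -> -x, positive -> -y
    return [-r*np.cos(q),-r*np.sin(q),z]
E
python3 - <<'E'
from h import *
for n in ("top","side"):
    for t in ("label_1","label_2","label_3","label_4","read_button_top","tab_pad_left","petri_0","turret"):
        r=imaging.search_frame(t,n) if 0 else imaging.search_frame(t,n)
        print(n,t,[(np.round(d["box"]).tolist(),round(d["p"],2)) for d in r[:5]])
        if t=="label_1": pass
a=cv2.imread("pics/top0.png")[150:310,225:385]; b=cv2.imread("pics/side0.png")[145:275,210:370]
cv2.imwrite("pics/ztop.png",cv2.resize(a,None,fx=3.7,fy=3.7,interpolation=2)); cv2.imwrite("pics/zside.png",cv2.resize(b,None,fx=4.5,fy=4.5,interpolation=2))
E
```

```text
top label_1 [([351.0, 267.0, 17.0, 18.0], 0.7), ([267.0, 273.0, 20.0, 18.0], 0.69), ([364.0, 226.0, 16.0, 16.0], 0.51)]
top label_2 [([351.0, 267.0, 17.0, 18.0], 0.7), ([267.0, 273.0, 20.0, 18.0], 0.69), ([364.0, 226.0, 16.0, 16.0], 0.51)]
top label_3 [([351.0, 267.0, 17.0, 18.0], 0.7), ([267.0, 273.0, 20.0, 18.0], 0.69), ([364.0, 226.0, 16.0, 16.0], 0.51)]
top label_4 [([351.0, 267.0, 17.0, 18.0], 0.7), ([267.0, 273.0, 20.0, 18.0], 0.69), ([364.0, 226.0, 16.0, 16.0], 0.51)]
top read_button_top [([267.0, 199.0, 35.0, 32.0], 0.71), ([351.0, 269.0, 14.0, 15.0], 0.7)]
top tab_pad_left [([306.0, 242.0, 44.0, 65.0], 0.56)]
top petri_0 [([267.0, 200.0, 32.0, 31.0], 0.93), ([351.0, 266.0, 16.0, 16.0], 0.48)]
top turret [([307.0, 242.0, 44.0, 70.0], 0.67), ([351.0, 269.0, 13.0, 21.0], 0.22)]
side label_1 [([302.0, 244.0, 22.0, 18.0], 0.69), ([284.0, 163.0, 16.0, 10.0], 0.65), ([328.0, 169.0, 16.0, 12.0], 0.55), ([344.0, 223.0, 18.0, 7.0], 0.5)]
side label_2 [([302.0, 244.0, 22.0, 18.0], 0.69), ([284.0, 163.0, 16.0, 10.0], 0.65), ([328.0, 169.0, 16.0, 12.0], 0.55), ([344.0, 223.0, 18.0, 7.0], 0.5)]
side label_3 [([302.0, 244.0, 22.0, 18.0], 0.69), ([284.0, 163.0, 16.0, 10.0], 0.65), ([328.0, 169.0, 16.0, 12.0], 0.55), ([344.0, 223.0, 18.0, 7.0], 0.5)]
side label_4 [([302.0, 244.0, 22.0, 18.0], 0.69), ([284.0, 163.0, 16.0, 10.0], 0.65), ([328.0, 169.0, 16.0, 12.0], 0.55), ([344.0, 223.0, 18.0, 7.0], 0.5)]
side read_button_top [([260.0, 174.0, 13.0, 16.0], 0.63), ([303.0, 244.0, 19.0, 16.0], 0.43)]
side tab_pad_left [([307.0, 196.0, 66.0, 42.0], 0.84)]
side petri_0 [([264.0, 228.0, 42.0, 36.0], 0.73), ([265.0, 281.0, 30.0, 52.0], 0.32)]
side turret [([308.0, 197.0, 67.0, 36.0], 0.64)]
```

View pics/ztop.png

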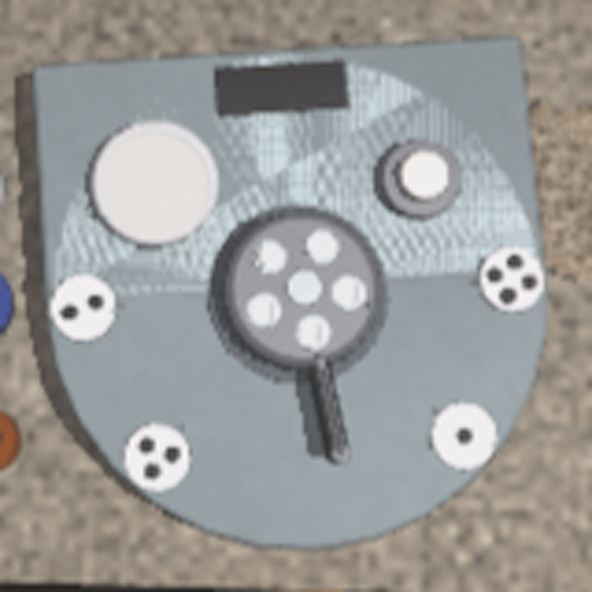

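View pics/zside.png

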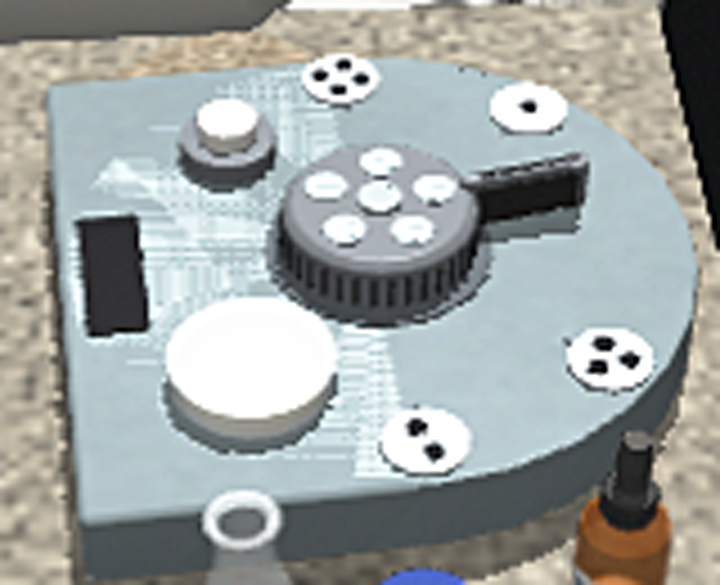

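Label 3, with its pips in a triangle, is front-left at top-zoom pixel (157,457). That is turret angle -0.785, so I push on the right pad towards +y.

Run:
```python
from h import *
from scipy.optimize import least_squares
q=np.pi/4
L=[at(-2*q,.112,.048),at(-q,.112,.048),at(q,.112,.048),at(2*q,.112,.048),[.055,-.068,.067],[0,0,.075]]
zt=np.array([(83,308),(157,457),(464,436),(512,279),(425,175),(305,288)],float)
zs=np.array([(425,440),(610,357),(529,107),(341,79),(227,119),(380,195)],float)
ut=(zt+.5)/3.7-.5+[225,150]; us=(zs+.5)/4.5-.5+[210,145]
def f(p,sep=False):
    W=phot(p[:3],L); a=proj("top",W)-ut; b=proj("side",W)-us
    return (a,b) if sep else np.r_[a.ravel(),b.ravel()]
for sel in ("both","top","side"):
    g={"both":f,"top":lambda p:f(p,1)[0].ravel(),"side":lambda p:f(p,1)[1].ravel()}[sel]
    r=least_squares(g,[.5,-.3,0],loss="soft_l1"); print(sel,r.x.round(4),np.degrees(r.x[2]).round(2)); print(np.hstack(f(r.x,1)).round(1).tolist())
    if sel=="both": P=r.x
te=(np.array([341,458])+.5)/3.7-.5+[225,150]; se=(np.array([582,158])+.5)/4.5-.5+[210,145]
h=lambda z:np.r_[(proj("top",phot(P,at(z[0],.088,.074)))-te).ravel(),(proj("side",phot(P,at(z[0],.088,.074)))-se).ravel()]
r=least_squares(h,[0.]);print("turret",r.x,r.fun)
np.save("P.npy",P)
print("label3",phot(P,at(-q,.112,.048)),"button",phot(P,[.055,-.068,.067]))
# loose things
for t in ("flask_50","dropper_bottle","blue_cap","beaker_tray","clip_steel"):
    print(t,[(np.round(d["box"]).tolist(),round(d["p"],2)) for d in imaging.search_frame(t,"top")[:2]])
```

```text
both [ 0.5356 -0.2711  0.0984] 5.64
[[0.4, -0.3, 0.3, 0.7], [0.3, -0.1, 0.5, 0.8], [0.3, -0.1, 0.1, 0.6], [0.3, 0.0, -0.1, 0.3], [0.4, -0.2, 0.1, 0.1], [0.2, -0.3, 0.1, 0.2]]
top [ 0.5353 -0.2704  0.0997] 5.71
[[0.1, -0.1, 0.6, 0.9], [0.0, 0.1, 0.7, 1.0], [0.0, 0.0, 0.2, 0.8], [-0.0, 0.1, 0.1, 0.5], [0.0, -0.1, 0.2, 0.4], [-0.2, -0.2, 0.3, 0.5]]
side [ 0.5359 -0.2725  0.0975] 5.59
[[1.2, -0.4, 0.1, 0.1], [1.0, -0.2, 0.2, 0.3], [1.0, -0.1, -0.1, 0.2], [1.0, -0.0, -0.2, -0.1], [1.2, -0.3, -0.0, -0.3], [0.9, -0.4, -0.0, -0.3]]
turret [0.13469386] [0.55755619 0.38488742 0.7263135  0.34574499]
label3 [[ 0.44902513 -0.20004332  0.048     ]] button [[ 0.59703824 -0.33333745  0.067     ]]
flask_50 [([217.0, 202.0, 24.0, 28.0], 0.79)]
dropper_bottle [([221.0, 270.0, 21.0, 17.0], 0.5)]
blue_cap [([219.0, 234.0, 28.0, 21.0], 0.74)]
beaker_tray [([177.0, 240.0, 38.0, 36.0], 0.9), ([305.0, 242.0, 46.0, 67.0], 0.54)]
clip_steel [([184.0, 193.0, 8.0, 10.0], 0.61), ([269.0, 198.0, 34.0, 30.0], 0.58)]
```

```bash
cat >> h.py <<'E'
from scipy.spatial.transform import Rotation as Ro
def tool():
    o=arm.get_obs(); return o["tool_pos"],Ro.from_euler('xyz',o["orientation"],degrees=True).as_matrix(),o
E
python3 - <<'E'
from h import *
p,R,o=tool(); print(o["time_s"],p.round(4)); print(R.round(3)); print("y ang",np.degrees(np.arctan2(R[1,1],R[0,1])))
c=imaging.camera_info("top"); Rt=np.array(c["R"]);print("topcam",-Rt.T@c["t"])
c=imaging.camera_info("side"); Rs=np.array(c["R"]);print("sidecam",-Rs.T@c["t"])
for X in ([.5,.15,0],[.5,.15,.2],[.45,.3,.2],[.35,.2,.25],[.5,.13,.3]): print(X,proj("top",X).round(),proj("side",X).round())
E
```

```text
1.2 [0.2063 0.4828 0.3039]
[[-0.     0.393  0.92 ]
 [-0.     0.92  -0.393]
 [-1.    -0.    -0.   ]]
y ang 66.86405530824895
topcam [ 0.43151962 -0.18135246  0.9211652 ]
sidecam [0.58258828 0.42188833 0.67086955]
[0.5, 0.15, 0] [[ 93. 242.]] [[338. 433.]]
[0.5, 0.15, 0.2] [[ 48. 231.]] [[352. 358.]]
[0.45, 0.3, 0.2] [[-52. 260.]] [[429. 499.]]
[0.35, 0.2, 0.25] [[-14. 331.]] [[518. 365.]]
[0.5, 0.13, 0.3] [[ 29. 224.]] [[360. 284.]]
```

```bash
cat >> h.py <<'E'
P=np.load("P.npy") if __import__("os").path.exists("P.npy") else None
def target(q,off,rad,z,extra=0):
    # tool centre at radius rad on tab line angle q, off along right-flank normal; jaw axis radial
    a=P[2]+q; d=np.array([-np.cos(a),-np.sin(a)]); n=np.array([np.sin(a),-np.cos(a)])
    xy=P[:2]+rad*d+off*n
    ya=a+extra
    return np.r_[xy,z], np.array([[0,np.cos(ya),np.sin(ya)],[0,np.sin(ya),-np.cos(ya)],[-1,0,0]])
def delta(T,base=None):
    p,R=base if base else tool()[:2]
    t=R.T@(T[0]-p)*1000; rv=Ro.from_matrix(R.T@T[1]).as_rotvec()
    return np.r_[t.round(1),rv.round(3)]
E
python3 - <<'E'
from h import *
A=target(.135,.040,.065,.22); print(A[0])
W=(np.array([.30,.05,.30]),A[1]); print("wp",delta(W)); print("A from W",delta(A,W))
E
```

```text
[ 0.48163744 -0.32502356  0.22      ]
wp [   3.9   -361.1    256.2      0.934    0.       0.   ]
A from W [ 80.   90.  406.9   0.    0.    0. ]
```

Call:
{"name": "play_rows", "arguments": {
  "deltas": [0, -20, 14, 0.05, 0, 0, 0, 1, -50, 35, 0.13, 0, 0, 0, 1, -85, 60, 0.22, 0, 0, 0, 1, -120, 85, 0.31, 0, 0, 0, 2, -155, 110, 0.4, 0, 0, 0, 2, -190, 135, 0.49, 0, 0, 0, 2, -225, 160, 0.58, 0, 0, 0, 3, -260, 184, 0.67, 0, 0, 0, 3, -295, 209, 0.76, 0, 0, 0, 4, -325, 230, 0.84, 0, 0, 0, 4, -350, 248, 0.9, 0, 0, 0, 4, -361, 256, 0.934, 0, 0, 0],
  "newtons": 40
}}

```text
time_s: 2.2
tool_pos: [0.3004, 0.0465, 0.3002]
orientation: [34.7, 89.9, -42.4]
force: [-0.1, 0.9, 0.4]
grip_width: -0.0003
```

Run:
```python
from h import *
p,R,o=tool(); print(o["time_s"],p,o["grip_width"],o["force"]);print(delta(target(.135,.040,.065,.22)))
```

```text
2.2 [0.30044987 0.04654984 0.30022881] -0.0003346185091535621 [-0.12186583  0.9150532   0.41795154]
[ 8.100e+01  9.340e+01  4.025e+02 -8.000e-03  2.000e-03 -1.000e-03]
```

Call:
{"name": "play_rows", "arguments": {
  "deltas": [2, 4, 18, 0, 0, 0, 0, 6, 11, 50, 0, 0, 0, 0, 14, 20, 88, 0, 0, 0, 0, 22, 29, 126, 0, 0, 0, 0, 30, 38, 164, 0, 0, 0, 0, 38, 47, 202, 0, 0, 0, 0, 46, 56, 240, 0, 0, 0, 0, 54, 65, 278, 0, 0, 0, 0, 62, 74, 316, 0, 0, 0, 0, 70, 83, 354, 0, 0, 0, 0, 77, 90, 388, 0, 0, 0, 0, 80, 93, 402, 0, 0, 0, 0]
}}

```text
time_s: 3.2
tool_pos: [0.4843, -0.3233, 0.2186]
orientation: [9.2, 89.9, -67.5]
force: [-1.7, -0.1, 0.1]
grip_width: -0.0
```

Run:
```python
from h import *
p,R,o=tool(); print(o["time_s"],p,o["grip_width"],o["force"]);print(delta(target(.135,.040,.065,.14)))
for n in ("side","top","wrist"):
    im=imaging.get_image(n); cv2.imwrite(f"pics/{n}1.png",im[:,:,::-1])
```

```text
3.2 [ 0.48432725 -0.323331    0.21857687] -2.6004493194955677e-05 [-1.7098625  -0.09192737  0.11509405]
[ 7.86e+01 -3.00e+00  9.00e-01 -2.00e-03  1.00e-03 -0.00e+00]
```

View pics/side1.png

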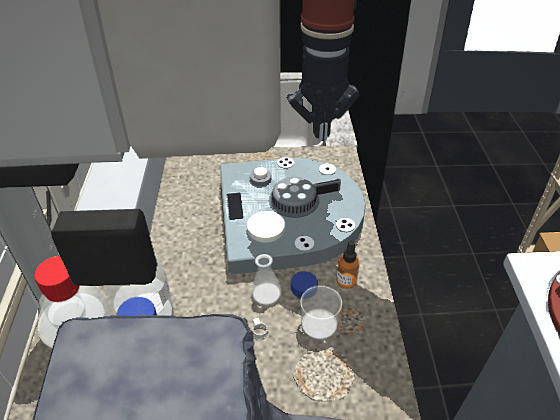

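View pics/wrist1.png

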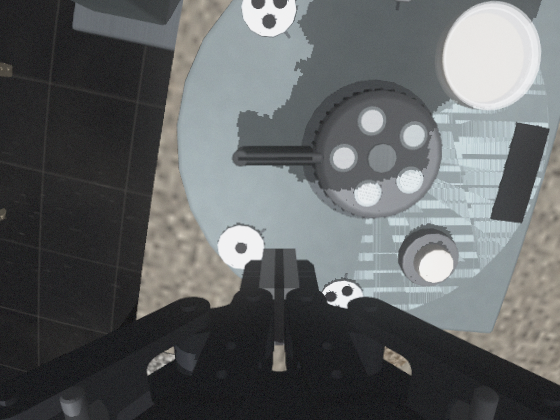

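The side view shows the closed fingertips at about (322,138), right of the photometer. The wrist view shows the tab level at row 157 with its end at (240,157), and the tips at (279,250). I check the tip length and pose fit against these.

Run:
```python
from h import *
p,R,o=tool(); tcp=(p,o["orientation"])
for l in (.06,.073,.086):
    X=p+R[:,0]*l; print(l,proj("side",X).round(1),proj("wrist",X,tcp).round(1), proj("wrist",X-R[:,2]*.011,tcp).round(1))
print("hub",proj("wrist",phot(P,[0,0,.075]),tcp),"l1",proj("wrist",phot(P,at(np.pi/4,.112,.048)),tcp),"btn",proj("wrist",phot(P,[.055,-.068,.067]),tcp),"l3",proj("wrist",phot(P,at(-np.pi/4,.112,.048)),tcp))
for q in (.1,.135,.17): print(q,proj("wrist",phot(P,[at(q,.05,.074),at(q,.09,.074)]),tcp).round(1).tolist())
a=cv2.imread("pics/side1.png")[70:200,270:390]; cv2.imwrite("pics/zs1.png",cv2.resize(a,None,fx=4.5,fy=4.5,interpolation=2))
a=cv2.imread("pics/wrist1.png")[120:300,200:440]; cv2.imwrite("pics/zw1.png",cv2.resize(a,None,fx=3.2,fy=3.2,interpolation=2))
```

```text
0.06 [[322.6 133.6]] [[280.4 286.1]] [[280.5 260.8]]
0.073 [[322.3 139.6]] [[280.3 271.5]] [[280.4 247.9]]
0.086 [[322.  145.5]] [[280.2 259. ]] [[280.3 236.9]]
hub [[384.7542652  163.52804174]] l1 [[242.89873734 251.33359191]] btn [[438.00594615 270.77455439]] l3 [[271.28128092  12.96713   ]]
0.1 [[301.2, 160.1], [234.0, 157.9]]
0.135 [[301.1, 163.0], [234.0, 163.2]]
0.17 [[301.1, 166.0], [234.3, 168.4]]
```

View pics/zs1.png

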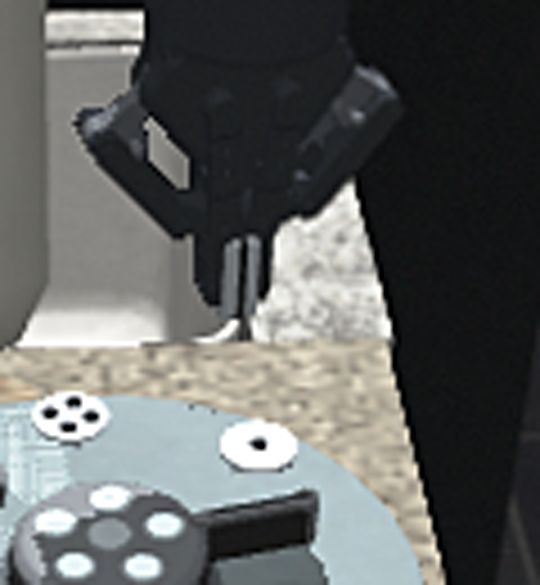

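View pics/zw1.png

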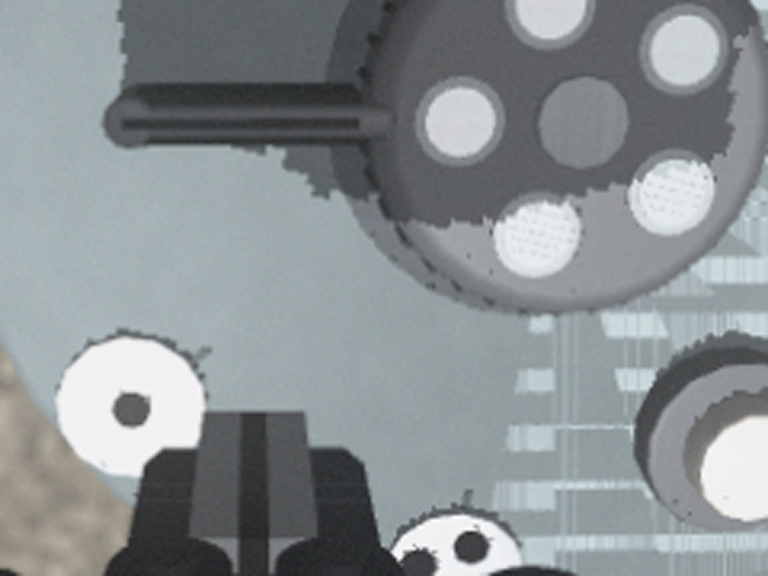

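Call:
{"name": "play_rows", "arguments": {
  "deltas": [8, -1, 0, 0, 0, 0, 0, 22, -2, 0, 0, 0, 0, 0, 38, -3, 0, 0, 0, 0, 0, 54, -3, 0, 0, 0, 0, 0, 70, -3, 0, 0, 0, 0, 0, 82, -3, 0, 0, 0, 0, 0, 88, -3, 0, 0, 0, 0, 0, 88, -3, 0, 0, 0, 0, 0]
}}

```text
time_s: 4.02
tool_pos: [0.4794, -0.3186, 0.1309]
orientation: [-145.5, 89.9, 137.9]
force: [-0.1, 0.9, -1.2]
grip_width: -0.0004
```

Run:
```python
from h import *
p,R,o=tool(); print(o["time_s"],p,o["force"])
q0=.135
for q in (.135,0,-.1,-.2,-.3,-.4,-.5,-.6,-.7): print(q,delta(target(q,.018,.065,.131)))
im=imaging.get_image("wrist"); cv2.imwrite("pics/wrist2.png",im[:,:,::-1])
```

```text
4.0167 [ 0.47935723 -0.31859593  0.13090884] [-0.10934845  0.88144503 -1.15963839]
0.135 [-1.00e-01  7.00e-01 -1.52e+01  0.00e+00 -2.00e-03  1.00e-03]
0 [-0.00e+00 -1.10e+00 -2.41e+01  1.35e-01 -2.00e-03  1.00e-03]
-0.1 [-0.00e+00 -1.70e+00 -3.08e+01  2.35e-01 -2.00e-03  2.00e-03]
-0.2 [-0.00e+00 -1.60e+00 -3.76e+01  3.35e-01 -2.00e-03  2.00e-03]
-0.3 [-0.00e+00 -8.00e-01 -4.43e+01  4.35e-01 -2.00e-03  2.00e-03]
-0.4 [ 0.00e+00  7.00e-01 -5.09e+01  5.35e-01 -1.00e-03  2.00e-03]
-0.5 [ 0.00e+00  2.70e+00 -5.73e+01  6.35e-01 -1.00e-03  2.00e-03]
-0.6 [ 0.00e+00  5.50e+00 -6.35e+01  7.35e-01 -1.00e-03  2.00e-03]
-0.7 [ 0.00e+00  8.80e+00 -6.93e+01  8.35e-01 -1.00e-03  2.00e-03]
```

View pics/wrist2.png

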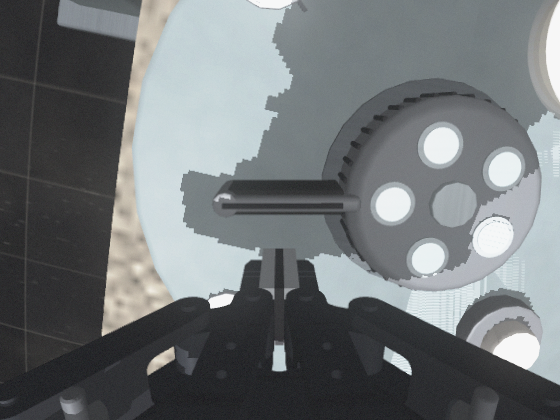

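The wrist view shows the tips at (279,248), just below the tab's flank at row 214. I start a slow push, turning with the tab.

Call:
{"name": "play_rows", "arguments": {
  "deltas": [0, 0.3, -4, 0, 0, 0, 0, 0, 0.6, -8, 0, 0, 0, 0, 0, 0.6, -11, 0, 0, 0, 0, 0, 0.6, -13, 0, 0, 0, 0, 0, 0.6, -15, 0, 0, 0, 0, 0, 0.2, -17, 0.03, 0, 0, 0, 0, -0.2, -19.5, 0.067, 0, 0, 0, 0, -0.8, -22.5, 0.11, 0, 0, 0, 0, -1.2, -25.5, 0.155, 0, 0, 0, 0, -1.5, -28.5, 0.2, 0, 0, 0, 0, -1.7, -31, 0.237, 0, 0, 0, 0, -1.7, -33, 0.267, 0, 0, 0]
}}

```text
time_s: 5.07
tool_pos: [0.4709, -0.2885, 0.1321]
orientation: [7.9, 90.0, -84.1]
force: [-1.7, -1.8, 0.3]
grip_width: -0.0
```

Run:
```python
from h import *
p,R,o=tool(); print(o["time_s"],p,o["force"])
for q in (-.13,-.2,-.3,-.4,-.5,-.6,-.7): print(q,delta(target(q,.018,.065,.131)))
im=imaging.get_image("wrist"); cv2.imwrite("pics/wrist3.png",im[:,:,::-1])
```

```text
5.0667 [ 0.47089149 -0.28854828  0.13214978] [-1.72120308 -1.77492801  0.26926826]
-0.13 [ 1.1e+00 -9.0e-01 -1.5e+00 -5.0e-03  1.0e-03 -0.0e+00]
-0.2 [ 1.1e+00 -2.0e+00 -6.1e+00  6.5e-02  1.0e-03 -0.0e+00]
-0.3 [ 1.10e+00 -3.00e+00 -1.28e+01  1.65e-01  1.00e-03 -0.00e+00]
-0.4 [ 1.10e+00 -3.40e+00 -1.95e+01  2.65e-01  1.00e-03 -0.00e+00]
-0.5 [ 1.10e+00 -3.10e+00 -2.62e+01  3.65e-01  1.00e-03 -0.00e+00]
-0.6 [ 1.10e+00 -2.10e+00 -3.29e+01  4.65e-01  1.00e-03 -0.00e+00]
-0.7 [ 1.10e+00 -5.00e-01 -3.94e+01  5.65e-01  1.00e-03 -0.00e+00]
```

View pics/wrist3.png

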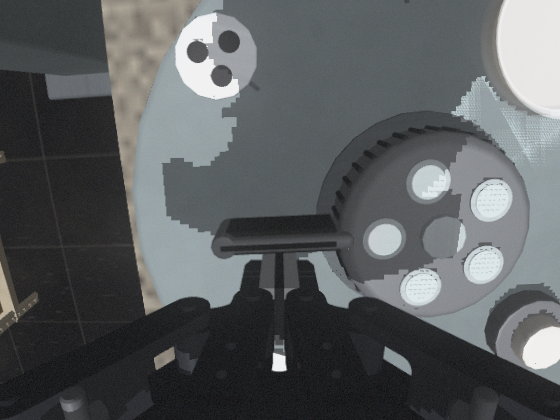

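The tab is in contact, with the fingertips against its flank near (280,253) and label 3 visible at (217,55). I continue.

Call:
{"name": "play_rows", "arguments": {
  "deltas": [0, -1.4, -3, 0.02, 0, 0, 0, 0, -2, -6, 0.065, 0, 0, 0, 0, -2.5, -9, 0.11, 0, 0, 0, 0, -2.9, -12, 0.155, 0, 0, 0, 0, -3.2, -15, 0.2, 0, 0, 0, 0, -3.4, -18, 0.245, 0, 0, 0, 0, -3.4, -21, 0.29, 0, 0, 0, 0, -3.2, -24, 0.335, 0, 0, 0, 0, -3, -27, 0.38, 0, 0, 0, 0, -2.6, -29.5, 0.415, 0, 0, 0, 0, -2.4, -31, 0.435, 0, 0, 0, 0, -2.4, -31, 0.435, 0, 0, 0]
}}

```text
time_s: 6.12
tool_pos: [0.4697, -0.2571, 0.132]
orientation: [116.5, 90.0, -0.4]
force: [0.8, -0.4, -0.3]
grip_width: 0.0001
```

Run:
```python
from h import *
p,R,o=tool(); print(o["time_s"],p,o["force"])
for q in (-.5,-.6,-.65,-.7,-.75,-.785): print(q,delta(target(q,.018,.065,.131)))
im=imaging.get_image("wrist"); cv2.imwrite("pics/wrist4.png",im[:,:,::-1])
im=imaging.get_image("top"); cv2.imwrite("pics/top4.png",im[:,:,::-1])
```

```text
6.1167 [ 0.4696828  -0.25711168  0.13200734] [ 0.75368152 -0.41577924 -0.32200223]
-0.5 [ 1.     1.5    5.    -0.068 -0.    -0.   ]
-0.6 [ 1.    -0.4   -1.5    0.032 -0.    -0.   ]
-0.65 [ 1.    -1.1   -4.8    0.082 -0.    -0.   ]
-0.7 [ 1.    -1.7   -8.1    0.132 -0.    -0.   ]
-0.75 [  1.     -2.1   -11.4     0.182  -0.     -0.   ]
-0.785 [  1.     -2.2   -13.8     0.217  -0.     -0.   ]
```

View pics/wrist4.png

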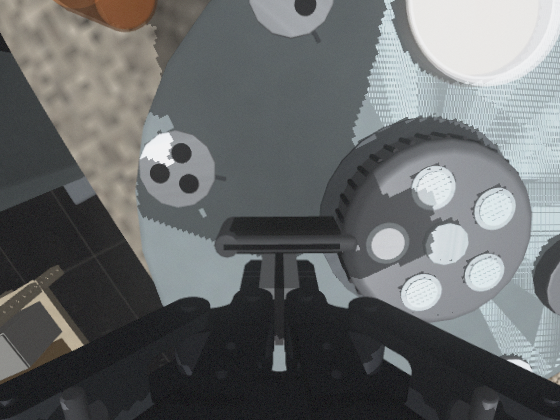

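View pics/top4.png

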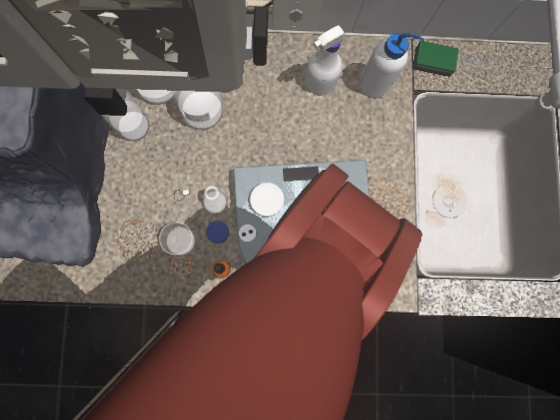

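Call:
{"name": "play_rows", "arguments": {
  "deltas": [0, -0.5, -2, 0.03, 0, 0, 0, 0, -1, -4, 0.065, 0, 0, 0, 0, -1.4, -6, 0.1, 0, 0, 0, 0, -1.7, -8, 0.13, 0, 0, 0, 0, -1.9, -9.4, 0.152, 0, 0, 0, 0, -1.9, -9.4, 0.152, 0, 0, 0]
}}

```text
time_s: 6.72
tool_pos: [0.4721, -0.248, 0.1319]
orientation: [-89.2, 90.0, 145.2]
force: [-0.4, -0.5, -0.7]
grip_width: -0.0001
```

Run:
```python
from h import *
p,R,o=tool(); print(o["time_s"],p,o["force"])
for q in (-.7,-.75,-.785): print(q,delta(target(q,.018,.065,.131)))
im=imaging.get_image("wrist"); cv2.imwrite("pics/wrist5.png",im[:,:,::-1])
cv2.imwrite("pics/zw5.png",cv2.resize(im[130:310,110:350,::-1],None,fx=3.3,fy=3.3,interpolation=2))
```

```text
6.7167 [ 0.47211681 -0.24801521  0.1318675 ] [-0.35443438 -0.53465309 -0.72668726]
-0.7 [ 0.9   0.4   1.1  -0.02  0.    0.  ]
-0.75 [ 0.9  -0.5  -2.2   0.03  0.    0.  ]
-0.785 [ 0.9   -1.    -4.5    0.065  0.     0.   ]
```

View pics/wrist5.png

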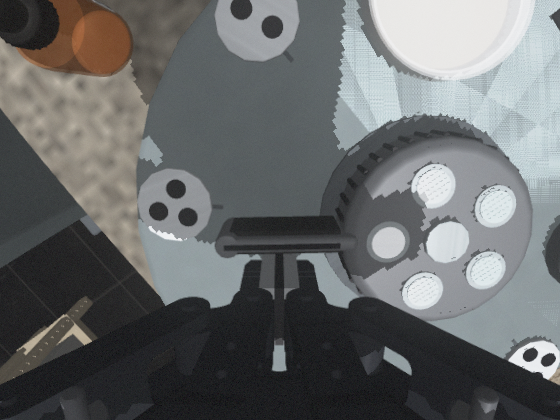

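View pics/zw5.png

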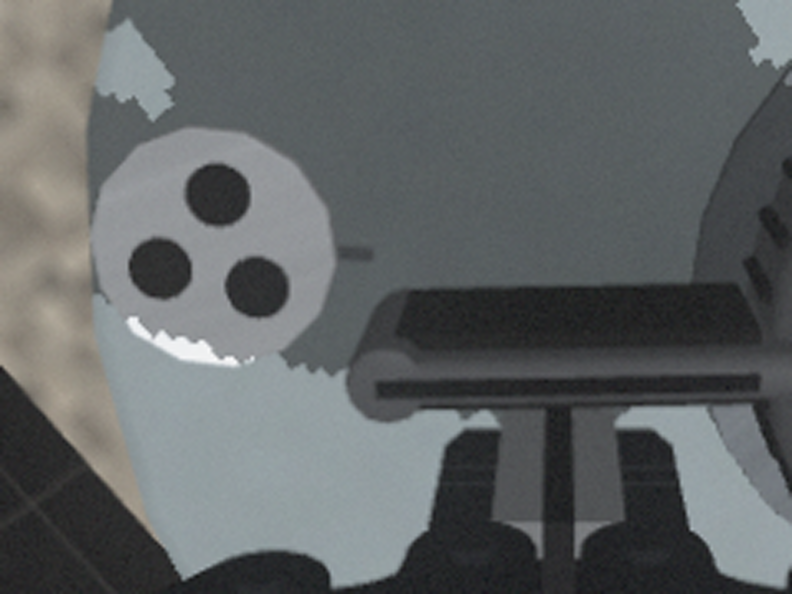

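```bash
cat > wfit.py <<'E'
from h import *
from scipy.optimize import least_squares
def fit(hub,l3,l2,tabend,tabin=None,extra=()):
    p,R,o=tool(); tcp=(p,o["orientation"]); q4=np.pi/4
    loc=[[0,0,.075],at(-q4,.112,.048),at(-2*q4,.112,.049)]; obs=np.array([hub,l3,l2],float)
    for L,u in extra: loc.append(L); obs=np.r_[obs,[u]]
    def f(v):
        W=phot(P+[v[0],v[1],v[2]],loc)+[0,0,v[4]]
        T=[at(v[3],.085,.074)]; ot=[tabend]
        if tabin is not None: T.append(at(v[3],.05,.074)); ot.append(tabin)
        Wt=phot(P+[v[0],v[1],v[2]],T)+[0,0,v[4]]
        e=np.r_[(proj("wrist",W,tcp)-obs).ravel(),(proj("wrist",Wt,tcp)-ot).ravel()]
        return np.r_[e, v[0]*300,v[1]*300,v[2]*30,v[4]*500]
    r=least_squares(f,[0,0,0,-.7,0]); print("dx dy dyaw q dz",r.x.round(4)); print(r.fun.round(1)); return r.x
E
python3 - <<'E'
from wfit import *
fit((448,242.5),(174.3,204.2),(256,18),(226.6,246.0))
E
```

```text
dx dy dyaw q dz [-0.0015  0.0009  0.0022 -0.7016 -0.0013]
[-0.3 -0.1 -0.1  0.8  0.3 -0.6  0.  -0.  -0.4  0.3  0.1 -0.7]
```

Call:
{"name": "play_rows", "arguments": {
  "deltas": [0, -0.2, -1.2, 0.015, 0, 0, 0, 0, -0.4, -2.4, 0.03, 0, 0, 0, 0, -0.6, -3.6, 0.042, 0, 0, 0, 0, -0.8, -4.8, 0.055, 0, 0, 0, 0, -0.8, -4.8, 0.055, 0, 0, 0]
}}

```text
time_s: 7.18
tool_pos: [0.4743, -0.2435, 0.1319]
orientation: [-104.7, 90.0, 126.5]
force: [-1.2, -1.1, 0.2]
grip_width: -0.0001
```

Run:
```python
from h import *
p,R,o=tool(); print(o["time_s"],p,o["force"])
for q in (-.7,-.75,-.785): print(q,delta(target(q,.0169,.065,.131)))
im=imaging.get_image("wrist"); cv2.imwrite("pics/wrist6.png",im[:,:,::-1])
cv2.imwrite("pics/zw6.png",cv2.resize(im[130:310,110:350,::-1],None,fx=3.3,fy=3.3,interpolation=2))
```

```text
7.1833 [ 0.47430011 -0.24346875  0.13186054] [-1.23068208 -1.05816067  0.1842764 ]
-0.7 [ 0.9    1.5    4.9   -0.075 -0.     0.   ]
-0.75 [ 0.9    0.5    1.6   -0.025 -0.     0.   ]
-0.785 [ 0.9  -0.1  -0.6   0.01 -0.    0.  ]
```

View pics/wrist6.png

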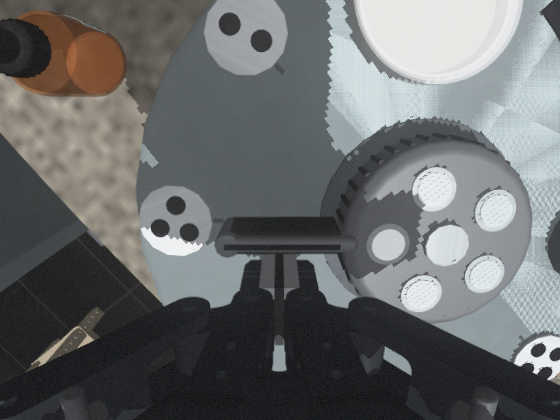

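View pics/zw6.png

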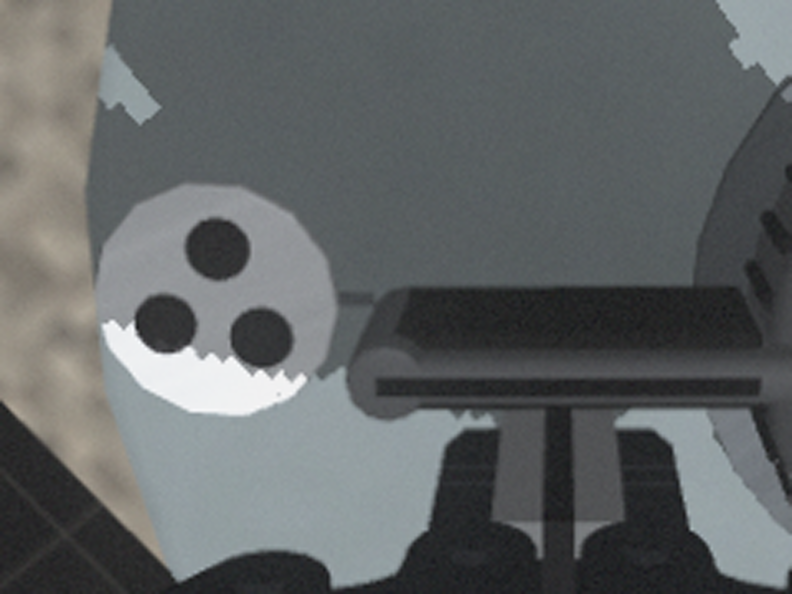

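Run:
```python
from wfit import *
fit((447.7,244),(175.4,220.4),(245.5,32.5),(226.6,245.9))
```

```text
dx dy dyaw q dz [-0.0011  0.0011  0.0037 -0.7699 -0.0016]
[-0.2  0.5  0.1  0.1 -0.4 -0.6  0.5 -0.  -0.3  0.3  0.1 -0.8]
```

Call:
{"name": "play_rows", "arguments": {
  "deltas": [0, -0.1, -0.5, 0.007, 0, 0, 0, 0, -0.2, -1, 0.015, 0, 0, 0, 0, -0.2, -1, 0.015, 0, 0, 0, 0, -0.2, 3, 0.015, 0, 0, 0, 0, -0.2, 10, 0.015, 0, 0, 0, 0, -0.2, 15, 0.015, 0, 0, 0, 0, -0.2, 15, 0.015, 0, 0, 0]
}}

```text
time_s: 7.82
tool_pos: [0.4642, -0.2563, 0.1319]
orientation: [47.5, 90.0, -82.1]
force: [0.6, -0.6, 0.0]
grip_width: -0.0002
```

Run:
```python
from h import *
p,R,o=tool(); print(o["time_s"],p,o["force"])
im=imaging.get_image("wrist"); cv2.imwrite("pics/wrist7.png",im[:,:,::-1])
cv2.imwrite("pics/zw7.png",cv2.resize(im[100:280,110:350,::-1],None,fx=3.3,fy=3.3,interpolation=2))
```

```text
7.8167 [ 0.46419379 -0.25625279  0.13194006] [ 0.63918036 -0.62813549  0.03787381]
```

View pics/wrist7.png

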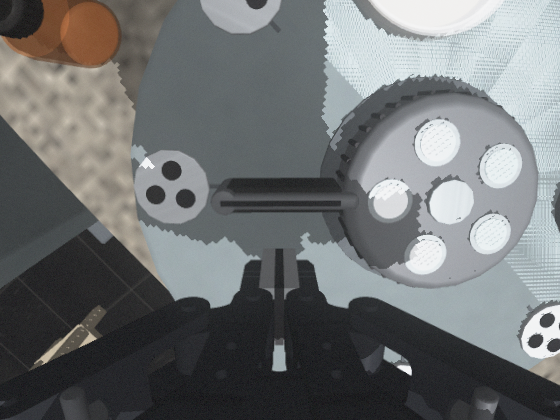

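View pics/zw7.png

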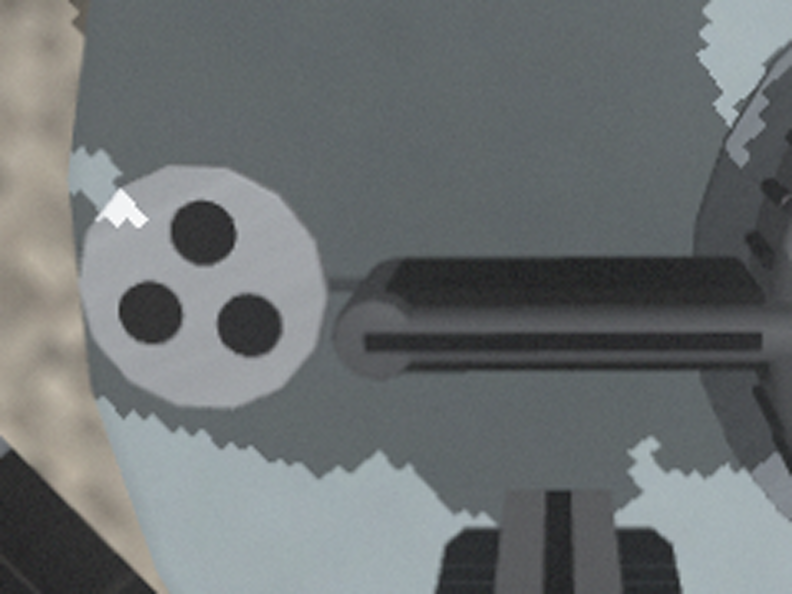

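Run:
```python
from wfit import *
import wfit
p,R,o=tool(); tcp=(p,o["orientation"]); l2=proj("wrist",phot(P+[-.0012,.001,.003],at(-np.pi/2,.112,.048))-[0,0,.0015],tcp)[0]; print("l2 pred",l2)
fit((451.5,202),(171.6,186.5),l2,(222.8,203.0))
fit((451.5,202),(171.6,186.5),l2,(222.8,203.0),tabin=(348,203.0))
```

```text
l2 pred [240.22538884  -9.163642  ]
dx dy dyaw q dz [-1.400e-03  1.100e-03  4.000e-04 -7.842e-01 -1.900e-03]
[-0.5  0.3 -0.1  0.7 -0.1 -0.9  0.7 -0.  -0.4  0.3  0.  -0.9]
dx dy dyaw q dz [ 1.20e-03  1.00e-04  1.47e-02 -7.96e-01  2.00e-04]
[  9.   -0.3   4.6   3.5   3.2  -1.7   6.9  -0.1 -22.2  -0.9   0.3   0.
   0.4   0.1]
```

The turret is at about -0.784 (target -0.785). Now I go up and over the button.

Run:
```python
from h import *
p,R,o=tool(); B=phot(P,[.055,-.068,0])[0]
print(delta((np.array([B[0],B[1],.165]),R)), delta((np.array([B[0],B[1],.22]),R)))
```

```text
[-33.1 151.5 -25.1   0.    0.    0. ] [-88.1 151.5 -25.1   0.    0.    0. ]
```

Call:
{"name": "play_rows", "arguments": {
  "deltas": [-12, 0, 1, 0, 0, 0, 0, -35, 0, 1, 0, 0, 0, 0, -60, 5, 0, 0, 0, 0, 0, -65, 25, -4, 0, 0, 0, 0, -65, 52, -8, 0, 0, 0, 0, -65, 80, -13, 0, 0, 0, 0, -65, 108, -18, 0, 0, 0, 0, -65, 134, -22, 0, 0, 0, 0, -62, 148, -25, 0, 0, 0, 0, -50, 151.5, -25, 0, 0, 0, 0, -42, 151.5, -25, 0, 0, 0, 0, -42, 151.5, -25, 0, 0, 0, 0]
}}

```text
time_s: 8.87
tool_pos: [0.5957, -0.3314, 0.1709]
orientation: [-86.0, 89.7, 144.4]
force: [-0.4, -0.6, -0.6]
grip_width: -0.0001
```

Run:
```python
from h import *
p,R,o=tool(); B=phot(P,[.055,-.068,0])[0]; print(o["time_s"],p,o["force"])
print(delta((np.array([B[0],B[1],.140]),R)))
for n in ("side","wrist","top"):
    im=imaging.get_image(n); cv2.imwrite(f"pics/{n}8.png",im[:,:,::-1])
im=cv2.imread("pics/side8.png")[90:270,200:380]; cv2.imwrite("pics/zs8.png",cv2.resize(im,None,fx=3.3,fy=3.3,interpolation=2))
```

```text
8.8667 [ 0.59566343 -0.33139905  0.17088726] [-0.42814153 -0.61629362 -0.63687609]
[30.9  2.4  0.6  0.   0.   0. ]
```

View pics/zs8.png

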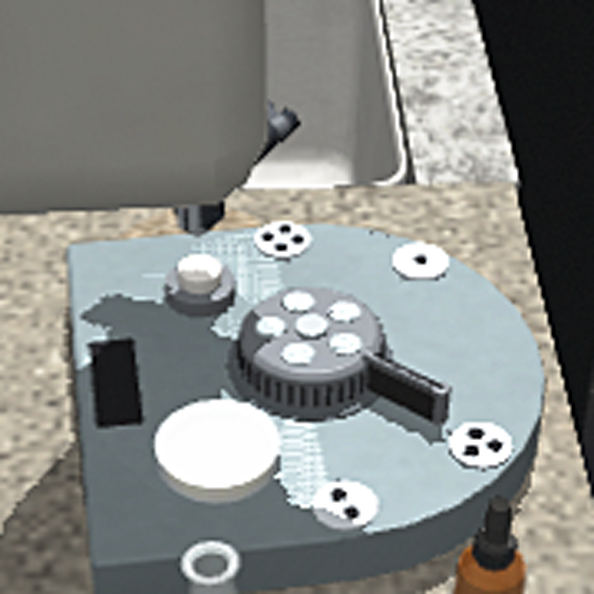

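View pics/wrist8.png

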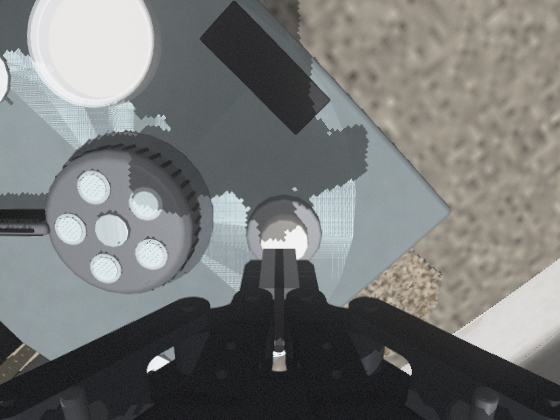

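Run:
```python
from h import *
p,R,o=tool(); tcp=(p,o["orientation"])
B=phot(P,[.055,-.068,.067])
print("btn",proj("wrist",B,tcp), "below tip on plane", proj("wrist",np.array([p[0],p[1],.067]),tcp))
print("circle", [proj("wrist",B+[.013*np.cos(a),.013*np.sin(a),0],tcp).round(0).tolist()[0] for a in np.arange(0,6.2,.785)])
for q in (-.74,-.785,-.83): print(q,((proj("side",phot(P,[at(q,.085,.074),at(q,.09,.074)]))-[200,90])*3.3).round(0).tolist())
im=cv2.imread("pics/wrist8.png")[180:280,220:340]; cv2.imwrite("pics/zw8.png",cv2.resize(im,None,fx=5,fy=5,interpolation=2))
```

```text
btn [[284.59232771 241.25290775]] below tip on plane [[282.38528644 240.02180981]]
circle [[304.0, 226.0], [287.0, 218.0], [269.0, 223.0], [260.0, 239.0], [265.0, 256.0], [282.0, 264.0], [300.0, 259.0], [309.0, 244.0]]
-0.74 [[445.0, 384.0], [453.0, 388.0]]
-0.785 [[441.0, 388.0], [449.0, 392.0]]
-0.83 [[437.0, 392.0], [445.0, 396.0]]
```

View pics/zw8.png

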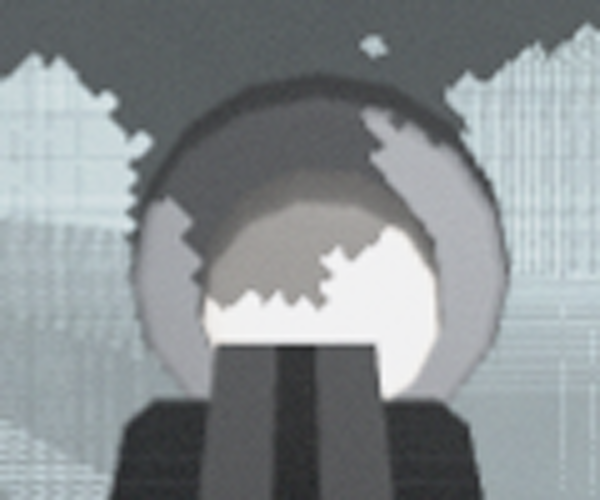

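View pics/top8.png

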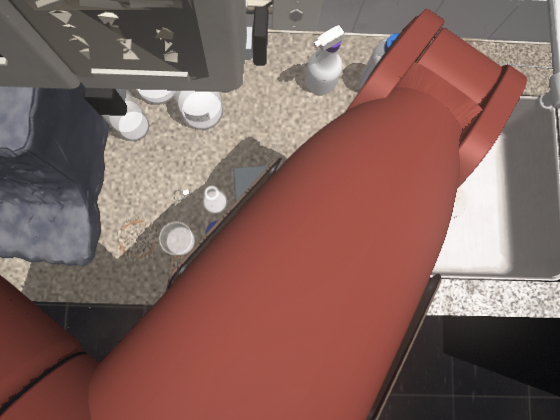

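Run:
```python
from h import *
im=cv2.imread("pics/side8.png")[185:245,300:370]
z=cv2.resize(im,None,fx=9,fy=9,interpolation=2)
for q,c in ((-.70,(255,0,0)),(-.785,(0,0,255)),(-.87,(0,255,0))):
    a=((proj("side",phot(P,[at(q,.04,.074),at(q,.09,.074)]))-[300,185]+.5)*9).astype(int); cv2.line(z,tuple(map(int,a[0])),tuple(map(int,a[1])),c,1)
cv2.imwrite("pics/zz8.png",z)
```

```text
(no output)
```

View pics/zz8.png

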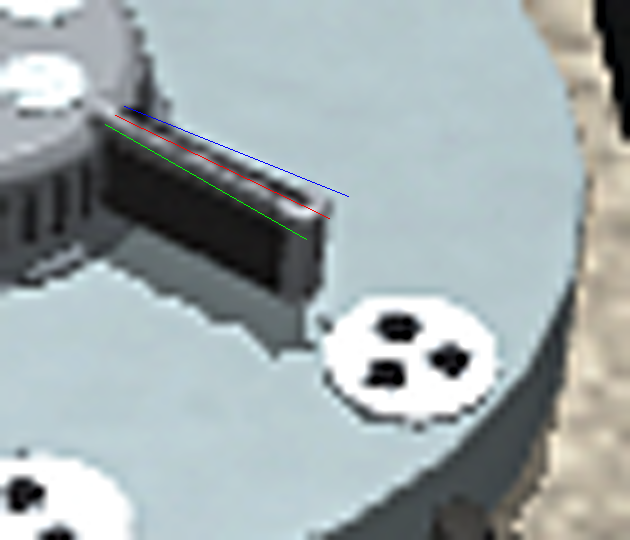

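The side view shows the predicted line for -0.785 running along the middle of the tab's top, towards the three-pip label. Now I press in stages.

Call:
{"name": "play_rows", "arguments": {
  "deltas": [8, 1, 0.5, 0, 0, 0, 0, 18, 2, 1, 0, 0, 0, 0, 25, 2, 1, 0, 0, 0, 0, 29, 2, 1, 0, 0, 0, 0, 31, 2, 1, 0, 0, 0, 0, 33, 2, 1, 0, 0, 0, 0, 34, 2, 1, 0, 0, 0, 0, 34, 2, 1, 0, 0, 0, 0]
}}

```text
time_s: 9.68
tool_pos: [0.5984, -0.3346, 0.1399]
orientation: [-173.0, 90.0, 57.4]
force: [-0.2, 0.3, -0.0]
grip_width: 0.0
```

Call:
{"name": "play_rows", "arguments": {
  "deltas": [1, 0, 0, 0, 0, 0, 0, 2, 0, 0, 0, 0, 0, 0, 3, 0, 0, 0, 0, 0, 0, 3, 0, 0, 0, 0, 0, 0]
}}

```text
time_s: 10.02
tool_pos: [0.5985, -0.3347, 0.137]
orientation: [96.3, 90.0, -33.3]
force: [-0.2, 1.0, 1.4]
grip_width: -0.0002
```

Run:
```python
from h import *
p,R,o=tool(); print(o["time_s"],p,o["force"])
im=imaging.get_image("side")[120:220,220:340,::-1]; cv2.imwrite("pics/zs9.png",cv2.resize(im,None,fx=5,fy=5,interpolation=2))
for i in range(3): imaging.get_image("wrist"); print(arm.get_obs()["tool_pos"],arm.get_obs()["force"])
```

```text
10.0167 [ 0.59851497 -0.33472879  0.13701869] [-0.22065409  0.99641683  1.40869889]
[ 0.59854172 -0.3347631   0.13717588] [0.45724653 0.19447559 2.14974313]
[ 0.59853187 -0.33476319  0.13716336] [ 0.68134173 -0.52198578  2.44850284]
[ 0.59852179 -0.33473587  0.13712374] [ 0.07162325 -0.46639909  2.63268512]
```

View pics/zs9.png

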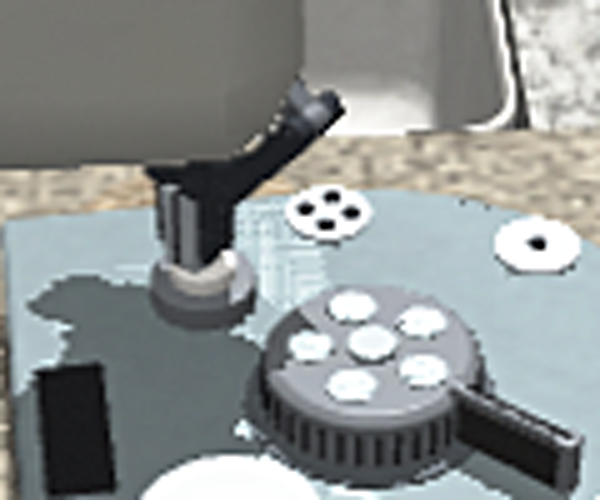

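The side view shows the fingertips resting on the white button at zoom (200,265), with about 2.4 N. I press further.

Call:
{"name": "play_rows", "arguments": {
  "deltas": [1, 0, 0, 0, 0, 0, 0, 2, 0, 0, 0, 0, 0, 0, 3, 0, 0, 0, 0, 0, 0, 3.5, 0, 0, 0, 0, 0, 0, 3.5, 0, 0, 0, 0, 0, 0]
}}

```text
time_s: 10.63
tool_pos: [0.5985, -0.3348, 0.1337]
orientation: [92.7, 90.0, -36.9]
force: [0.3, 0.4, 4.8]
grip_width: 0.0
```

Run:
```python
from h import *
for i in range(2): imaging.get_image("side"); o=arm.get_obs(); print(o["time_s"],o["tool_pos"],o["force"])
```

```text
10.6833 [ 0.59854063 -0.33477328  0.13371884] [-0.52035707 -0.86634512  6.0043175 ]
10.7333 [ 0.59851804 -0.33477355  0.13371993] [-0.59365468  0.12320127  5.01685807]
```

Call:
{"name": "play_rows", "arguments": {
  "deltas": [0.7, 0, 0, 0, 0, 0, 0, 1.5, 0, 0, 0, 0, 0, 0, 1.5, 0, 0, 0, 0, 0, 0]
}}

```text
time_s: 10.98
tool_pos: [0.5986, -0.3348, 0.1335]
orientation: [92.1, 89.9, -37.5]
force: [-3.4, 2.0, 15.1]
grip_width: -0.0002
```

Run:
```python
from h import *
for i in range(2): imaging.get_image("side"); o=arm.get_obs(); print(o["time_s"],o["tool_pos"],o["force"])
```

```text
11.0333 [ 0.59859306 -0.33475022  0.13350024] [-3.11568566  2.26989939 15.59548132]
11.0833 [ 0.59856754 -0.33480127  0.1334853 ] [-3.31908966  2.06762871 15.49340633]
```

Force jumped to 15 N with no further travel, so the button is on its stop. I let it up and retreat so the top camera can see.

Call:
{"name": "play_rows", "arguments": {
  "deltas": [-3, 0, 0, 0, 0, 0, 0, -7, 0, 0, 0, 0, 0, 0, -12, 0, 0, 0, 0, 0, 0, -25, 0, 0, 0, 0, 0, 0, -45, 0, 0, 0, 0, 0, 0, -70, 0, 0, 0, 0, 0, 0, -100, 0, 0, 0, 0, 0, 0, -130, 0, 0, 0, 0, 0, 0, -155, 0, 0, 0, 0, 0, 0, -165, 0, 0, 0, 0, 0, 0]
}}

```text
time_s: 11.92
tool_pos: [0.5989, -0.3351, 0.3008]
orientation: [92.8, 89.8, -36.8]
force: [2.2, -0.1, 0.3]
grip_width: -0.0
```

Run:
```python
from h import *
p,R,o=tool(); print(o["time_s"],p,o["force"])
W=(np.array([.30,.05,.30]),R); print(delta(W))
im=imaging.get_image("side"); cv2.imwrite("pics/side10.png",im[:,:,::-1])
```

```text
11.9167 [ 0.59892689 -0.33506973  0.3007986 ] [ 2.20669902 -0.07090114  0.25409027]
[  -1.1 -475.8 -106.2    0.     0.     0. ]
```

View pics/side10.png

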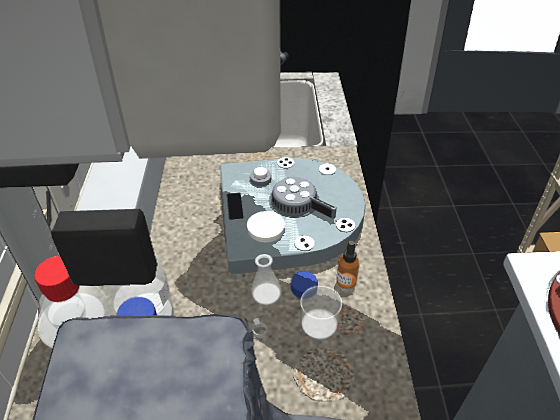

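The side view shows the button up at (261,173), the tab towards label 3 at (345,225), and the loose things unmoved. I clear the arm for a top view.

Call:
{"name": "play_rows", "arguments": {
  "deltas": [0, -18, -4, 0, 0, 0, 0, 0, -50, -11, 0, 0, 0, 0, 0, -88, -20, 0, 0, 0, 0, 0, -128, -29, 0, 0, 0, 0, 0, -168, -38, 0, 0, 0, 0, 0, -208, -47, 0, 0, 0, 0, 0, -248, -56, 0, 0, 0, 0, 0, -288, -65, 0, 0, 0, 0, 0, -328, -74, 0, 0, 0, 0, 0, -368, -83, 0, 0, 0, 0, 0, -405, -91, 0, 0, 0, 0, 0, -420, -95, 0, 0, 0, 0]
}}

```text
time_s: 12.97
tool_pos: [0.331, 0.0089, 0.2953]
orientation: [-70.0, 89.8, 160.4]
force: [0.6, -0.2, -1.2]
grip_width: 0.0003
```

Run:
```python
from h import *
p,R,o=tool(); print(o["time_s"],p)
im=imaging.get_image("top"); cv2.imwrite("pics/top11.png",im[:,:,::-1])
cv2.imwrite("pics/zt11.png",cv2.resize(im[150:310,225:385,::-1],None,fx=3.7,fy=3.7,interpolation=2))
```

```text
12.9667 [0.33097436 0.00885222 0.29534316]
```

View pics/top11.png

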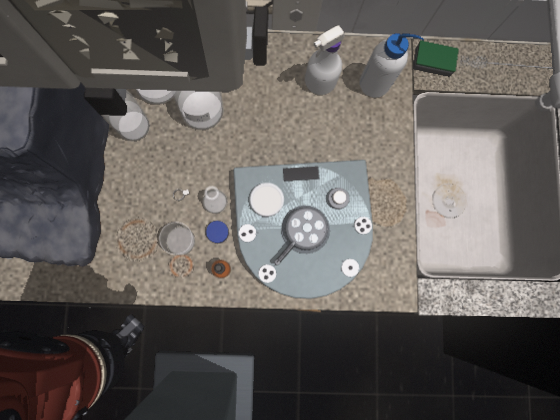

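View pics/zt11.png

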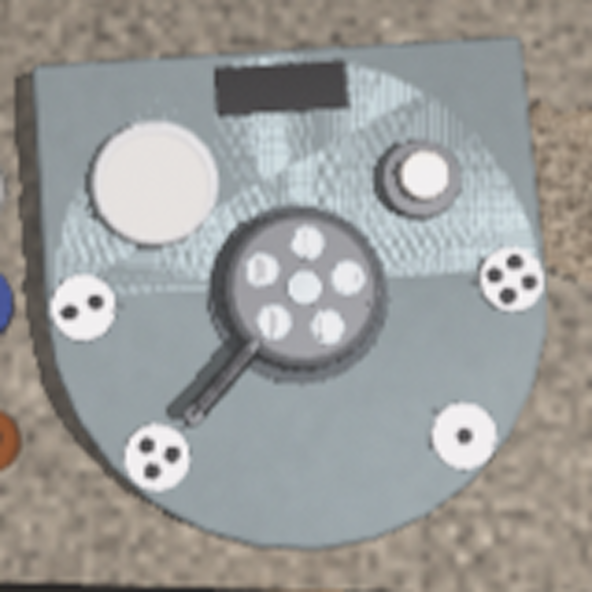

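Run:
```python
from h import *
P2=np.array([.5353,-.2704,.0997])
z=cv2.resize(cv2.imread("pics/top11.png")[210:290,240:320],None,fx=8,fy=8,interpolation=2)
for q,c in ((-.735,(255,0,0)),(-.785,(0,0,255)),(-.835,(0,255,0))):
    a=((proj("top",phot(P2,[at(q,.0,.074),at(q,.09,.074)]))-[240,210]+.5)*8).astype(int); cv2.line(z,tuple(map(int,a[0])),tuple(map(int,a[1])),c,1)
cv2.imwrite("pics/zz11.png",z)
```

```text
(no output)
```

View pics/zz11.png

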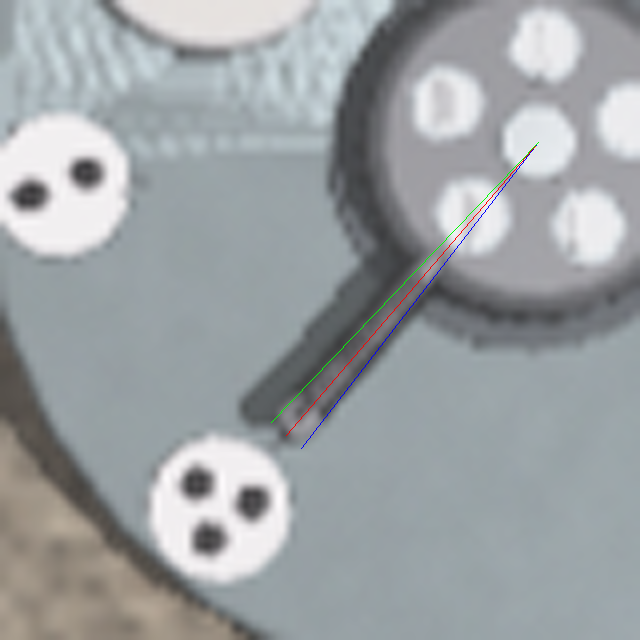

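Run:
```python
from h import *
g=cv2.imread("pics/top11.png",0).astype(np.float32); g0=cv2.imread("pics/top0.png",0).astype(np.float32)
P2=np.array([.5353,-.2704,.0997])
for r in (.06,.07,.08):
    offs=np.arange(-16,17,2)/1000.
    for im,q in ((g0,.135),(g,-.785)):
        L=[np.array(at(q,r,.074))+np.array([np.sin(q),-np.cos(q),0])*d for d in offs]  # d>0 right flank
        u=proj("top",phot(P2,L)).astype(np.float32)
        print(r,q,cv2.remap(im,u[:,0].copy(),u[:,1].copy(),1).ravel().astype(int).tolist())
z=cv2.resize(cv2.imread("pics/top11.png")[235:275,265:305],None,fx=14,fy=14,interpolation=0)
cv2.imwrite("pics/zz12.png",np.clip(z.astype(float)*1.4,0,255))
```

```text
0.06 0.135 [141, 104, 94, 92, 74, 57, 67, 94, 97, 109, 109, 158, 160, 159, 159, 160, 159]
0.06 -0.785 [159, 152, 117, 94, 94, 83, 76, 96, 108, 101, 98, 145, 159, 159, 159, 159, 159]
0.07 0.135 [123, 93, 92, 90, 71, 54, 69, 100, 94, 110, 103, 162, 162, 163, 163, 162, 162]
0.07 -0.785 [158, 153, 120, 94, 92, 78, 75, 100, 109, 102, 101, 151, 160, 160, 159, 159, 159]
0.08 0.135 [120, 94, 93, 91, 76, 51, 70, 99, 101, 107, 109, 154, 162, 163, 164, 164, 165]
0.08 -0.785 [157, 152, 113, 94, 93, 79, 80, 84, 102, 100, 100, 148, 160, 159, 160, 160, 161][ WARN:0@0.976] global loadsave.cpp:1063 imwrite_ Unsupported depth image for selected encoder is fallbacked to CV_8U.
```

View pics/zz12.png

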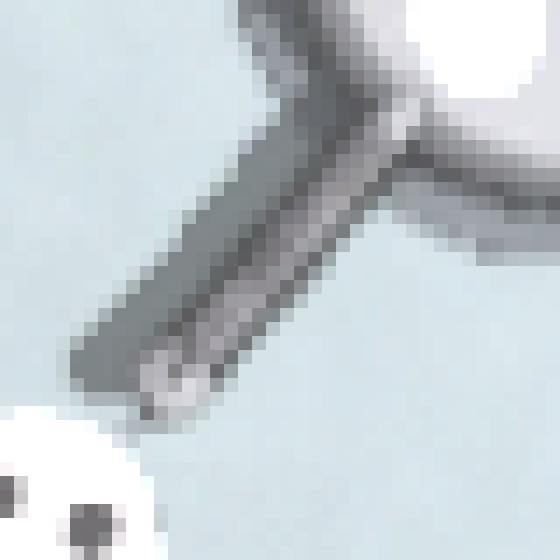

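In the top view the tab's right flank lies 5 mm (half its width) from the -0.785 line at all three radii, so the tab points at label 3. I compare the loose things before and after, then hand in.

Run:
```python
from h import *
a=cv2.imread("pics/top0.png");b=cv2.imread("pics/top11.png")
d=(cv2.absdiff(a,b).max(2)>40).astype(np.uint8)[:305,110:385]; n,_,s,c=cv2.connectedComponentsWithStats(d)
print([(x[:5].tolist()) for x in s[1:] if x[4]>8])
print(arm.sign_off())
```

```text
[[194, 211, 6, 9, 34], [200, 212, 6, 9, 33], [185, 215, 7, 7, 29], [182, 219, 8, 8, 33], [205, 221, 9, 5, 32], [182, 229, 8, 8, 34], [205, 228, 9, 6, 32], [186, 233, 8, 9, 31], [195, 235, 8, 9, 34], [201, 234, 7, 9, 34], [160, 243, 22, 22, 193], [195, 251, 14, 25, 237], [0, 284, 28, 21, 398]]
the job is handed in; nothing more can be done
None
```

I turned the turret to the three-pip label, pressed the read button fully down, let it come up, and handed the job in at about 13 s of the 48 s allowed.

- **Turret:** I pushed the right pad with closed fingertips, turning with the tab and stopping to check. The force readings at the stops were about 3 N or less. The label is front-left, at -0.785 rad. My wrist-camera fit gave -0.784 rad before I touched the button. After I backed away, the top view showed the tab's flank 5 mm (half its width) from the -0.785 line at three radii. My side-view overlay agreed, but only roughly (about ±0.04 rad).
- **Button:** I pressed only after the tab was on the label. Contact force rose through about 5 N, then reached 15 N with almost no further travel, so the button was on its stop. Later pictures show it back up.
- **Loose things:** Comparing top views from before and after, the only changes were in the turret and tab, plus one patch at the bench edge that I take to be the arm's shadow. No loose item had moved. The arm was clear of everything at hand-in.

One disagreement: one variant of the wrist fit gave -0.796 with large residuals, because I had given it a wrong extra point. I discarded it.

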